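Load the centrifuge in balance with the capped tubes

TASK

Load the centrifuge for a balanced run: move the four capped sample tubes, the two tall and the two short, out of the black racks into the four cups of its rotor, one tube to a cup, with the two tall tubes in opposite cups and the two short tubes in the other two opposite cups. Lower each tube to the bottom of its cup before you let go of it, do not drop any. An uncapped tube must never be spun: leave the two open ones standing where they are in their racks.

Things in the scene. Friction and masses are not known exactly. Their poses are not given: they have to be found in the camera images.
- tall_tube_a: Tall slim tube with red push cap, 115 mm high, body 15 mm across; cap 17 mm across, the top 25 mm. Origin: centre of its underside; z up along the tube. Stands upright and loose in a low black rack (108 x 50 x 30 mm, fixed; two tubes 78 mm apart), underside 2 mm above the bench. Tall a and b are alike and interchangeable.
- tall_tube_b: Tall slim tube with red push cap, 115 mm high, body 15 mm across; cap 17 mm across, the top 25 mm. Origin: centre of its underside; z up along the tube. Stands upright and loose in a low black rack (108 x 50 x 30 mm, fixed; two tubes 78 mm apart), underside 2 mm above the bench. Tall a and b are alike and interchangeable.
- short_tube_a: Short tube with wide ribbed red screw cap, 75 mm high, body 14 mm across; cap 22 mm across, the top 16 mm. Origin: centre of its underside; z up along the tube. Stands upright and loose in a low black rack (108 x 50 x 30 mm, fixed; two tubes 78 mm apart), underside 2 mm above the bench. Short a and b are alike and interchangeable.
- short_tube_b: Short tube with wide ribbed red screw cap, 75 mm high, body 14 mm across; cap 22 mm across, the top 16 mm. Origin: centre of its underside; z up along the tube. Stands upright and loose in a low black rack (108 x 50 x 30 mm, fixed; two tubes 78 mm apart), underside 2 mm above the bench. Short a and b are alike and interchangeable.
- open_tube_a: Look-alike that stays: open clear tube with no cap, 92 mm high, 15 mm across. Origin: centre of its underside; z up along the tube. Stands upright and loose in a low black rack (108 x 50 x 30 mm, fixed; two tubes 78 mm apart), underside 2 mm above the bench. 
- open_tube_b: Look-alike that stays: open clear tube with no cap, 92 mm high, 15 mm across. Origin: centre of its underside; z up along the tube. Stands upright and loose in a low black rack (108 x 50 x 30 mm, fixed; two tubes 78 mm apart), underside 2 mm above the bench. 
- rotor: Hub (44 mm high) with four arms, a steel cup on each; turns with slight friction, so read it again. Origin on the spindle, 64 mm above the bench; z up. Upright cup axes 55 mm out along its +x, +y, -x, -y; facing cups are 110 mm apart. In a cup: inner floor 4 mm above the origin (tubes rest on it), bore 20 mm, mouth 46 mm above the origin, flared to 30 mm. Empty at the start.
- centrifuge: White bench centrifuge round the rotor, 270 x 220 mm, fixed. Origin under the spindle at bench level; x to its rear. Flat deck 110 mm above the bench (level with the cups' mouths), with a round bowl 185 mm across. The open lid stands behind: from 140 mm behind the spindle, leaning back, to 320 mm above the bench.
Not all that is in view belongs to the job. What is shaped like the tall_tube_b but purple is not meant.

How it is judged:
At the end, for the whole second after the job is handed in: Tall tubes in opposite cups, short tubes in the other two: undersides 55 mm (within 10) from the spindle axis, at most 8 mm above the cup floors, a pair over 95 mm apart, upright within 0.25 rad, at rest; each open tube within 20 mm of where it stood, upright within 0.2 rad (horizontal distance between tall_tube_a and rotor between 0.045 and 0.065 m and z of tall_tube_a in the frame of rotor between 0 and 0.012 m and angle between each of tall_tube_a, tall_tube_b, short_tube_a, short_tube_b's own z axis and vertical below 0.25 rad and linear speed of each of tall_tube_a, tall_tube_b, short_tube_a, short_tube_b below 0.02 m/s and horizontal distance between tall_tube_b and rotor between 0.045 and 0.065 m and z of tall_tube_b in the frame of rotor between 0 and 0.012 m and horizontal distance between tall_tube_a and tall_tube_b above 0.095 m and horizontal distance between short_tube_a and rotor between 0.045 and 0.065 m and z of short_tube_a in the frame of rotor between 0 and 0.012 m and horizontal distance between short_tube_b and rotor between 0.045 and 0.065 m and z of short_tube_b in the frame of rotor between 0 and 0.012 m and horizontal distance between short_tube_a and short_tube_b above 0.095 m and distance of each of open_tube_a, open_tube_b from where it was at the start of the episode below 0.02 m and angle between each of open_tube_a, open_tube_b's own z axis and vertical below 0.2 rad); the robot touches nothing.
It fails at once if a capped tube is dropped: it falls free of the fingers by more than about 3 cm ((linear speed of tall_tube_a above 0.8 m/s and contact force between the fingers and tall_tube_a below 0.02 N) or (linear speed of tall_tube_b above 0.8 m/s and contact force between the fingers and tall_tube_b below 0.02 N) or (linear speed of short_tube_a above 0.8 m/s and contact force between the fingers and short_tube_a below 0.02 N) or (linear speed of short_tube_b above 0.8 m/s and contact force between the fingers and short_tube_b below 0.02 N)).
It also fails if it takes over 104 s, if anything falls off the work surface, if the arm or the gripper's body presses on something with over 40 N, if the wrist force passes 120 N, or if a joint passes its speed limit or range.

ROBOT

A 6-joint arm with a two-finger parallel gripper is mounted at the origin on a cart in front of the work surface, level with it; the furniture and walls round the work are solid. World frame = base frame: x ahead of the robot, y to its left, z up, the work surface at z = 0. Lengths are in m, angles in rad, forces in N, time in s.
With the tool pointing down it reaches from about 0.3 to 1 m from the base axis. Payload 5.1 kg.
Tool frame: the origin (TCP) lies on the centre line of the jaws, within the pads' length; the fingertips stand 25 mm ahead of it and the grasp point (between the pads) lies 6 mm ahead of it; z points along the fingers, y is the line along which they close (so a half turn about z gives the same grasp; the last joint's range is limited). The gripper opens to 95 mm and grips with 3 to 60 N. Pads are 20 mm wide; open, the fingers measure 119 mm over their backs; the gripper's body (75 mm by 180 mm) begins 59 mm behind the grasp point.
Start: joints at [-1.319, 0.124, 1.65, -0, 1.367, -0.083], TCP at [0.214, -0.614, 0.24] pointing down, gripper open.
Joint ranges: [-2.61, 2.61], [-1.02, 2.33], [0.03, 2.71], [-1.35, 4.49], [0.32, 2.68], [-2.91, 2.91]. Speed limits (rad/s): [2.57, 2.57, 3.14, 3.14, 3.14, 3.14].

INTERFACE

Orientations are given as a rotation vector (axis times angle).
In Python, from station import get_obs, cams, env gives the robot as it stands.
- The arm moves only by the tool play_rows, never from a script. Its argument "moves" is a list of rows, each an object of numbers: "gripper": the opening, from 0 (shut) to 1 (fully open); "tx", "ty", "tz": the shift along the tool's x, y, z as a fraction of full scale; "yaw": the turn about the tool's z as a fraction of full scale. A call has 1 to 5 rows; each row is the pose to reach, as a shift and turn from the pose commanded when the call began, along the tool's axes at that moment, turning the shorter way round; what a row does not reach only later rows make up. Full scale, the value 1, is 0.2 m for a shift and 180 degrees for a turn. A row lasts 1/10 s, in which the tool goes at most 50 mm and 8.59 degrees, less where a joint would pass 70% of its speed; a pose out of reach is approached as far as the arm can. A call with a number of a shift or a turn outside -1 to 1 is refused whole. A call with a gripper value outside its range is refused whole. The fingers move at their own pace and stop on an object; "squeeze" is the grip in N (left out, the last holds). Time passes only in rows, so rows that repeat a pose let the fingers close. It gives the time, the measured TCP pose, the force, the opening and the grip force at its end, in the units of the state.
- get_obs(): the state, without advancing time (a new reading comes with each control period).
- cams.get_image(name): name is "side" or "top" or "wrist"; returns a dict with "frame" (420x560x3 uint8, blue, green, red), "range_z" (420x560 float32, m along the optical axis (not along the pixel's ray), 0 where there is no reading), "fovy" (degrees; the focal length in pixels is half the picture's height over the tangent of half this angle, whatever the lens; pixels are square), "cx", "cy" (the principal point, pixels), "xyz" and "attitude" of the camera in the world; the wrist camera has in their place "tool_from_camera" (4x4, takes a point from camera to tool coordinates, whose origin is the TCP and whose axes are the flange's). Camera axes: x right, y down, z forward; pixel columns grow to the right and rows downward; lengths in m; the calibration is good to about 2 mm. A picture is of the moment at which its call begins: read the wrist's pose just before it.
- env.finish_job(): hands the job in; it is judged then, once.
The state is a dict: "time_s": time; "joints": joint angles; "qvel": joint speeds; "tau": joint torques, N m; "tool_pos": TCP position; "tool_rot": TCP orientation; "wrist_force": force on the tool from outside, world axes, zero at the start; "moment": the same for the moment, N m; "gripper_width": opening from 0.0 (shut) to 1.0 (fully open); "grasp_force": force on a finger pad.
Only numpy, scipy, OpenCV 4.12 (cv2) and the standard library are available. Lean on these libraries where they do the work, as an engineer would, in place of code of your own. Each camera call takes 0.05 s, during which the arm holds its last target. There are 200 camera calls.

## Working session

There is one attempt and no reset: what is moved stays moved. The work goes in short steps, Python scripts to look and compute and a tool call to move; the robot and the scene stay as the last step left them, time stands still between calls to the robot, and variables do not carry over. Pictures are saved under pics/ and viewed, at most 14 in all, crops included, and the job is handed in when it is done.

Besides the shell and the picture viewer there is one more tool, called after ">>>" in YAML: its name, and indented under it one key for each argument. play_rows: Moves the arm, as the interface text tells. Its arguments: {"type":"object","properties":{"moves":{"type":"array"},"squeeze":{"type":"number"}},"required":["moves"]}

```bash
ls; mkdir -p pics; cat > h.py <<'E'
import numpy as np, cv2
from scipy.spatial.transform import Rotation as R
from station import get_obs, cams, env
def grab(name):
    o=get_obs(); d=cams.get_image(name); im=d["frame"]; z=d["range_z"]
    f=im.shape[0]/2/np.tan(np.radians(d["fovy"])/2)
    v,u=np.mgrid[:z.shape[0],:z.shape[1]]
    P=np.stack([(u-d["cx"])/f*z,(v-d["cy"])/f*z,z],-1)
    if "tool_from_camera" in d:
        T=np.array(d["tool_from_camera"]); W=P@T[:3,:3].T+T[:3,3]
        W=W@R.from_rotvec(o["tool_rot"]).as_matrix().T+o["tool_pos"]
    else:
        a=np.array(d["attitude"]); A=a if a.shape==(3,3) else (R.from_rotvec(a).as_matrix() if a.size==3 else None)
        if A is None: print("att",a)
        W=P@A.T+np.array(d["xyz"])
    W[z==0]=np.nan
    return im,W,d,o
E
python3 - <<'E'
from h import *
for n in ["top","side","wrist"]:
    im,W,d,o=grab(n); cv2.imwrite(f"pics/{n}0.png",im); np.save(f"{n}0.npy",W)
    print(n,{k:v for k,v in d.items() if k not in("frame","range_z")})
print(o)
E
```

```text
pics
top {'fovy': 49.37814886826167, 'cx': 281.61452156133254, 'cy': 212.9137783412155, 'xyz': array([ 0.29886143, -0.04925208,  0.96082419]), 'attitude': array([-2.12557912,  2.08448258, -0.21985128])}
side {'fovy': 48.11872587584318, 'cx': 282.8122972332598, 'cy': 217.54049531469965, 'xyz': array([-0.22718855, -0.65446895,  0.52379942]), 'attitude': array([-1.86346945,  0.86207113, -0.51925916])}
wrist {'fovy': 59.09007937119623, 'cx': 279.6095603840182, 'cy': 204.53439948092904, 'tool_from_camera': array([[-5.38561054e-04, -9.59090114e-01, -2.83100448e-01,
         7.90890783e-02],
       [ 9.99999716e-01, -6.65628011e-04,  3.52653428e-04,
         1.72704004e-04],
       [-5.26666005e-04, -2.83100178e-01,  9.59090200e-01,
        -1.44387683e-01],
       [ 0.00000000e+00,  0.00000000e+00,  0.00000000e+00,
         1.00000000e+00]])}
{'time_s': 0.1, 'joints': array([-1.31859697e+00,  1.24462724e-01,  1.65152814e+00, -2.71404000e-05,
        1.36748112e+00, -8.25899670e-02]), 'qvel': array([-0.00046944, -0.00384123, -0.00303072, -0.00095671, -0.00039298,
       -0.00083576]), 'tau': array([ 6.00597959e-04, -4.18884158e+01, -3.61094391e+01,  7.76270474e-02,
        4.62043681e-02, -7.00665578e-05]), 'tool_pos': array([ 0.2134107 , -0.61340959,  0.23850063]), 'tool_rot': array([-3.09583446e+00, -5.23130208e-01,  2.91469451e-04]), 'wrist_force': array([ 0.89624548,  0.86694236, -0.47276995]), 'moment': array([-0.03199957, -0.01800484, -0.02089642]), 'grasp_force': 0.0, 'gripper_width': 0.9987397009228736}
```

View pics/top0.png

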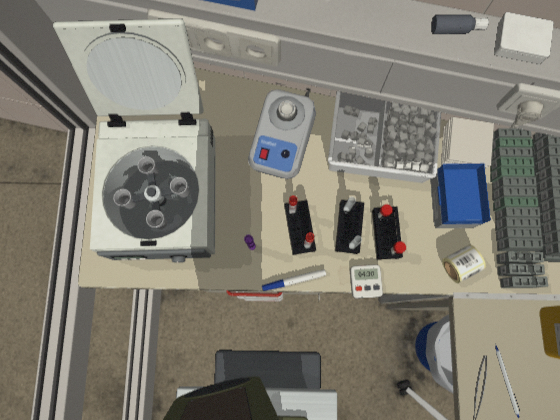

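View pics/side0.png

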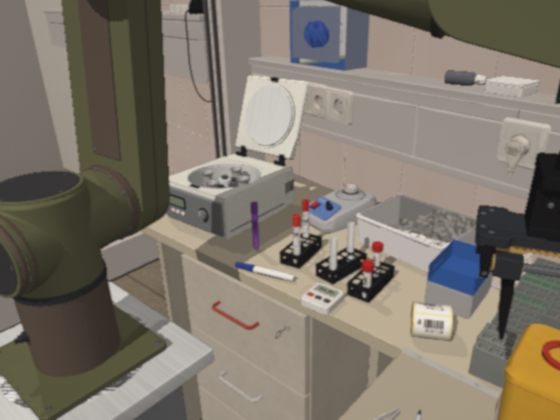

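Candidates, by pixel in the top view:
- **Tall, red push caps:** (293,202) and (309,239).
- **Short, wide red caps:** (386,211) and (400,247).
- **Open clear tubes, leave:** (350,204) and (355,242).
- **Purple look-alike, leave:** (250,242).
- **Rotor:** hub at (152,194), cups at (147,165), (179,186), (155,219) and (122,198).

The side view shows the same layout.

```bash
python3 - <<'E'
from h import *
W=np.load("top0.npy"); im=cv2.imread("pics/top0.png")
hsv=cv2.cvtColor(im,cv2.COLOR_BGR2HSV)
red=(((hsv[...,0]<8)|(hsv[...,0]>172))&(hsv[...,1]>140)&(hsv[...,2]>80)).astype(np.uint8)
S=np.load("side0.npy"); ims=cv2.imread("pics/side0.png"); hs=cv2.cvtColor(ims,cv2.COLOR_BGR2HSV)
reds=(((hs[...,0]<8)|(hs[...,0]>172))&(hs[...,1]>140)&(hs[...,2]>80)).astype(np.uint8)
for nm,r,X in(("top",red,W),("side",reds,S)):
  n,l,st,c=cv2.connectedComponentsWithStats(r)
  for i in range(1,n):
    if st[i,4]<20: continue
    p=X[l==i]; p=p[np.isfinite(p[:,0])]
    if len(p)<5 : continue
    zt=np.percentile(p[:,2],95); t=p[p[:,2]>zt-.006]
    print(nm,c[i].round(),st[i,4],"top z",zt.round(3),"mean top",t.mean(0).round(4),"mid",((t.max(0)+t.min(0))/2).round(4),(t.max(0)-t.min(0)).round(3))
# open & purple
for u,v in[(350,204),(355,242),(250,242)]:
  b=W[v-10:v+11,u-10:u+11].reshape(-1,3); b=b[np.isfinite(b[:,0])]
  zt=b[:,2].max(); t=b[b[:,2]>zt-.01]; print("obj",u,v,zt.round(3),t.mean(0).round(4))
# racks top: z ~.03, dark
for u0,u1 in[(280,320),(333,366),(370,408)]:
  m=np.zeros(red.shape,np.uint8); m[195:262,u0:u1]=1
  g=m.astype(bool)&(W[...,2]>.02)&(W[...,2]<.04)&(hsv[...,2]<70)
  p=W[g][:,:2].astype(np.float32); print("rack",cv2.minAreaRect(p),len(p))
# rotor: hub & cups
hx=W[150:240,100:205]
for u,v in[(152,194),(147,165),(179,186),(155,219),(122,198)]:
  print("rot",u,v,W[v,u].round(4))
print("deck",W[240,130],W[225,203],W[135,105])
e=cv2.resize(im[150:235,95:210],None,fx=4.5,fy=4.5,interpolation=cv2.INTER_CUBIC)
f=cv2.resize(im[185:265,230:420],None,fx=2.72,fy=2.72,interpolation=cv2.INTER_CUBIC)
w=max(e.shape[1],f.shape[1]); pad=lambda a:cv2.copyMakeBorder(a,0,0,0,w-a.shape[1],0)
cv2.imwrite("pics/crop1.png",np.vstack([pad(e),pad(f)])[:600])
np.savetxt
E
```

```text
top [263. 154.] 57 top z 0.058 mean top [ 0.6251 -0.0009  0.0553] mid [ 0.6235 -0.0007  0.0556] [0.017 0.015 0.006]
top [292. 200.] 68 top z 0.118 mean top [ 0.5082 -0.0613  0.1163] mid [ 0.5099 -0.0619  0.1159] [0.013 0.013 0.006]
top [386. 210.] 109 top z 0.079 mean top [ 0.5029 -0.2483  0.0769] mid [ 0.5023 -0.2483  0.0765] [0.019 0.02  0.006]
top [310. 237.] 71 top z 0.118 mean top [ 0.4396 -0.0951  0.1163] mid [ 0.4396 -0.0948  0.1161] [0.016 0.013 0.008]
top [399. 247.] 115 top z 0.079 mean top [ 0.4293 -0.2726  0.0768] mid [ 0.4291 -0.2727  0.0769] [0.021 0.021 0.007]
top [253. 294.] 131 top z -0.132 mean top [ 0.3405  0.0227 -0.1349] mid [ 0.3416  0.0208 -0.134 ] [0.009 0.125 0.008]
side [305. 205.] 69 top z 0.117 mean top [ 0.5087 -0.0676  0.1152] mid [ 0.5095 -0.0665  0.1147] [0.016 0.015 0.007]
side [314. 204.] 22 top z 0.056 mean top [ 0.6222 -0.006   0.0532] mid [ 0.6216 -0.0054  0.053 ] [0.016 0.01  0.006]
side [296. 220.] 81 top z 0.117 mean top [ 0.4382 -0.0998  0.115 ] mid [ 0.4395 -0.0988  0.1151] [0.016 0.016 0.007]
side [377. 246.] 86 top z 0.079 mean top [ 0.4996
[... 488 characters left out ...]
.44   -0.1879  0.0926]
obj 250 242 0.117 [0.4343 0.0208 0.1132]
rack ((0.47478100657463074, -0.07875245809555054), (0.10675159841775894, 0.04781134054064751), 10.552007675170898) 512
rack ((0.4778827428817749, -0.1825380027294159), (0.049576230347156525, 0.10620619356632233), 84.13429260253906) 556
rack ((0.46564069390296936, -0.2607560455799103), (0.1050720363855362, 0.04961115121841431), 4.267752170562744) 573
rot 152 194 [0.5172 0.209  0.1089]
rot 147 165 [0.5842 0.2321 0.0821]
rot 179 186 [0.5444 0.167  0.0718]
rot 155 219 [0.4744 0.2085 0.0773]
rot 122 198 [0.5147 0.2761 0.0823]
deck [0.42656783 0.24277143 0.11061668] [0.45757276 0.10647085 0.11251561] [0.63513096 0.31100252 0.1117885 ]
```

View pics/crop1.png

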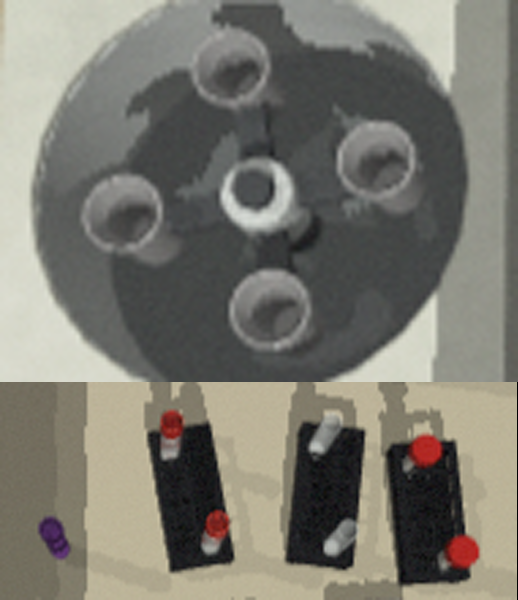

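The close crop confirms the choice. Caps on the left rack are slim red (tall) and on the right rack wide red (short). The middle rack's two tubes are open, and the purple one stands alone. I'll turn the tool so its camera faces the robot, away from the lid, and look at the short tubes first.

>>> play_rows:
  moves:
    - {"tx":0.7,"ty":-0.5,"tz":-0.2,"yaw":-0.238,"gripper":0.45}
    - {"tx":0.7,"ty":-0.5,"tz":-0.2,"yaw":-0.238,"gripper":0.45}
    - {"tx":0.7,"ty":-0.5,"tz":-0.2,"yaw":-0.238,"gripper":0.45}
    - {"tx":0.7,"ty":-0.5,"tz":-0.2,"yaw":-0.238,"gripper":0.45}
    - {"tx":0.7,"ty":-0.5,"tz":-0.2,"yaw":-0.238,"gripper":0.45}

```text
time_s: 0.65
tool_pos: [0.315, -0.4712, 0.2811]
tool_rot: [2.683, 1.631, 0.001]
wrist_force: [-0.8, -0.8, 0.3]
gripper_width: 0.633
grasp_force: 0.0
```

>>> play_rows:
  moves:
    - {"yaw":-0.238}
    - {"yaw":-0.238}
    - {"yaw":-0.238}
    - {"yaw":-0.238}
    - {"yaw":-0.238}

```text
validation failed for argument at $.mo...
```

>>> play_rows:
  moves:
    - {"yaw":-0.238}
    - {"yaw":-0.238}
    - {"yaw":-0.238}
    - {"yaw":-0.238}
    - {"yaw":-0.238}

```text
validation failed for argument at $.mo...
```

>>> play_rows:
  moves:
    - {"yaw":-0.179}
    - {"yaw":-0.179}
    - {"yaw":-0.179}
    - {"yaw":-0.179}
    - {"yaw":-0.179}

```text
validation failed for argument at $.mo...
```

>>> play_rows:
  moves:
    - {"tx":0.9,"ty":0.13,"tz":0,"yaw":-0.238,"gripper":0.45}
    - {"tx":0.9,"ty":0.13,"tz":0,"yaw":-0.238,"gripper":0.45}
    - {"tx":0.9,"ty":0.13,"tz":0,"yaw":-0.238,"gripper":0.45}
    - {"tx":0.9,"ty":0.13,"tz":0,"yaw":-0.238,"gripper":0.45}
    - {"tx":0.9,"ty":0.13,"tz":0,"yaw":-0.238,"gripper":0.45}

```text
time_s: 1.15
tool_pos: [0.4221, -0.3235, 0.2794]
tool_rot: [-1.902, -2.5, -0.002]
wrist_force: [-0.0, -0.4, -0.7]
gripper_width: 0.452
grasp_force: 0.0
```

>>> play_rows:
  moves:
    - {"tx":0,"ty":0,"tz":0,"yaw":-0.238,"gripper":0.45}
    - {"tx":0,"ty":0,"tz":0,"yaw":-0.238,"gripper":0.45}
    - {"tx":0,"ty":0,"tz":0,"yaw":-0.238,"gripper":0.45}
    - {"tx":0,"ty":0,"tz":0,"yaw":-0.238,"gripper":0.45}
    - {"tx":0,"ty":0,"tz":0,"yaw":-0.238,"gripper":0.45}

```text
time_s: 1.65
tool_pos: [0.4202, -0.3265, 0.2792]
tool_rot: [-0.864, -3.02, -0.001]
wrist_force: [0.2, 0.0, 0.2]
gripper_width: 0.449
grasp_force: 0.0
```

>>> play_rows:
  moves:
    - {"tx":0,"ty":0,"tz":0,"yaw":-0.176,"gripper":0.45}
    - {"tx":0,"ty":0,"tz":0,"yaw":-0.176,"gripper":0.45}
    - {"tx":0,"ty":0,"tz":0,"yaw":-0.176,"gripper":0.45}
    - {"tx":0,"ty":0,"tz":0,"yaw":-0.176,"gripper":0.45}
    - {"tx":0,"ty":0,"tz":0,"yaw":-0.176,"gripper":0.45}

```text
time_s: 2.15
tool_pos: [0.4202, -0.3265, 0.2793]
tool_rot: [-0.017, -3.141, -0.001]
wrist_force: [-0.3, -0.4, -0.4]
gripper_width: 0.451
grasp_force: 0.0
```

>>> play_rows:
  moves:
    - {"tx":-0.23,"ty":0.33,"tz":0.2,"yaw":0,"gripper":0.45}
    - {"tx":-0.23,"ty":0.33,"tz":0.2,"yaw":0,"gripper":0.45}
    - {"tx":-0.23,"ty":0.33,"tz":0.2,"yaw":0,"gripper":0.45}
    - {"tx":-0.23,"ty":0.33,"tz":0.2,"yaw":0,"gripper":0.45}

```text
time_s: 2.55
tool_pos: [0.4669, -0.2607, 0.2391]
tool_rot: [-0.017, -3.14, -0.0]
wrist_force: [-0.5, -0.8, 0.4]
gripper_width: 0.451
grasp_force: 0.0
```

```bash
cat >> h.py <<'E'
def caps(im,W,zlo=.06):
    hsv=cv2.cvtColor(im,cv2.COLOR_BGR2HSV)
    r=(((hsv[...,0]<8)|(hsv[...,0]>172))&(hsv[...,1]>120)&(hsv[...,2]>60)).astype(np.uint8)
    n,l,st,c=cv2.connectedComponentsWithStats(r)
    for i in range(1,n):
        if st[i,4]<60: continue
        p=W[l==i]; p=p[np.isfinite(p[:,0])]
        if len(p)<30: continue
        zt=np.percentile(p[:,2],90)
        if zt<zlo: continue
        m=(l==i)&(np.abs(W[...,2]-zt)<.003)
        t=W[m]; (x,y),rad=cv2.minEnclosingCircle(t[:,:2].astype(np.float32))
        lo,hi=np.percentile(t,1,0),np.percentile(t,99,0)
        print("px",c[i].round(),"n",m.sum(),"z",zt.round(4),"mean",t.mean(0).round(4),"mid",((lo+hi)/2)[:2].round(4),"sz",(hi-lo)[:2].round(4),"circ",np.round([x,y,rad],4))
E
python3 - <<'E'
from h import *
im,W,d,o=grab("wrist"); print(o["tool_pos"]); caps(im,W); cv2.imwrite("pics/w1.png",im)
E
```

```text
[ 0.46693115 -0.26067746  0.23906357]
px [261. 150.] n 523 z 0.0777 mean [ 0.4294 -0.2766  0.0768] mid [ 0.4295 -0.2765] sz [0.0198 0.0198] circ [ 0.4297 -0.2765  0.0113]
px [494. 167.] n 208 z 0.1163 mean [ 0.4393 -0.0988  0.1157] mid [ 0.4393 -0.0986] sz [0.0155 0.0156] circ [ 0.4399 -0.0986  0.0087]
px [290. 231.] n 435 z 0.0777 mean [ 0.5032 -0.2523  0.0767] mid [ 0.5036 -0.2525] sz [0.0201 0.0196] circ [ 0.5034 -0.252   0.0115]
px [521. 253.] n 206 z 0.1161 mean [ 0.5106 -0.0661  0.1154] mid [ 0.5106 -0.066 ] sz [0.0154 0.0157] circ [ 0.5123 -0.066   0.0079]
```

View pics/w1.png

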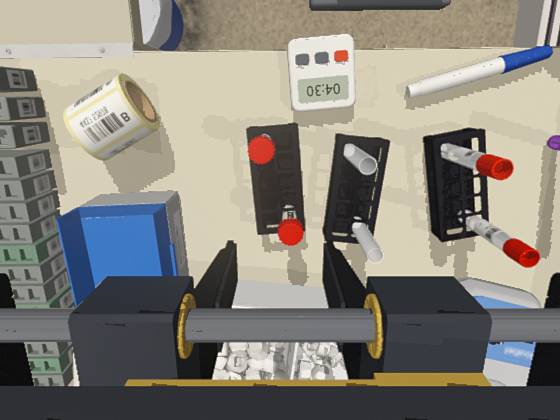

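The wrist view shows the short caps at (261,150) and (290,231), open tubes at (360,155) and (368,240), and tall caps at (494,167) and (521,253). I'll grasp the short tube at (0.4295, -0.2765) after checking clearance for the gripper body.

>>> play_rows:
  moves:
    - {"tx":0.187,"ty":-0.079,"tz":0.4,"yaw":0,"gripper":0.45}
    - {"tx":0.187,"ty":-0.079,"tz":0.4,"yaw":0,"gripper":0.45}
    - {"tx":0.187,"ty":-0.079,"tz":0.4,"yaw":0,"gripper":0.45}

```text
time_s: 2.9
tool_pos: [0.4251, -0.2759, 0.1548]
tool_rot: [-0.023, -3.134, -0.009]
wrist_force: [0.1, 0.6, -1.1]
gripper_width: 0.448
grasp_force: 0.0
```

```bash
python3 - <<'E'
from h import *
W=np.load("top0.npy")
for x0,x1,y0,y1 in[(.37,.57,-.4,-.31),(.37,.57,-.22,-.13),(.56,.66,-.36,-.15)]:
  m=(W[...,0]>x0)&(W[...,0]<x1)&(W[...,1]>y0)&(W[...,1]<y1); print(W[m][:,2].max())
# lid front face
for z in(.13,.2,.25,.3):
  m=(abs(W[...,2]-z)<.01)&(W[...,1]>.1)&(W[...,1]<.35)&(W[...,0]>.6); print(z,W[m][:,0].min() if m.any() else None)
d=cams.get_image("top"); f=210/np.tan(np.radians(d["fovy"])/2); A=R.from_rotvec(d["attitude"]).as_matrix()
C=[]
for u,v in[(146.1,164.7),(178.6,185.6),(155.2,218.7),(122.3,197.3)]:
  r=A@np.array([(u-d["cx"])/f,(v-d["cy"])/f,1]); C.append(d["xyz"]+r*(.110-d["xyz"][2])/r[2])
C=np.array(C)[:,:2]; c=C.mean(0); print(C.round(4),c.round(4),np.linalg.norm(C-c,axis=1).round(4))
print(get_obs()["tool_pos"])
E
```

```text
0.08946656296492539
0.09687607167277212
0.3570375486133349
0.13 0.6517031761416654
0.2 0.6813786981249665
0.25 0.6994307432878641
0.3 0.7197142405744622
[[0.5757 0.225 ]
 [0.5346 0.1585]
 [0.4685 0.1987]
 [0.5092 0.2654]] [0.522  0.2119] [0.0553 0.0548 0.0551 0.055 ]
[ 0.42755801 -0.27683021  0.15814546]
```

>>> play_rows:
  moves:
    - {"tx":0,"ty":0,"tz":0.2,"yaw":0,"gripper":0.45}
    - {"tx":0,"ty":0,"tz":0.3,"yaw":0,"gripper":0.45}
    - {"tx":0,"ty":0,"tz":0.415,"yaw":0,"gripper":0.45}
    - {"tx":0,"ty":0,"tz":0.415,"yaw":0,"gripper":0.45}
    - {"tx":0,"ty":0,"tz":0.415,"yaw":0,"gripper":0.45}

```text
time_s: 3.45
tool_pos: [0.4311, -0.2779, 0.0791]
tool_rot: [0.018, 3.139, -0.003]
wrist_force: [0.3, 0.0, 0.8]
gripper_width: 0.45
grasp_force: 0.0
```

>>> play_rows:
  moves:
    - {"tx":0,"ty":0,"tz":0,"yaw":0,"gripper":0.1}
    - {"tx":0,"ty":0,"tz":0,"yaw":0,"gripper":0.1}
    - {"tx":0,"ty":0,"tz":0,"yaw":0,"gripper":0.1}
    - {"tx":0,"ty":0,"tz":0,"yaw":0,"gripper":0.1}
    - {"tx":0,"ty":0,"tz":0,"yaw":0,"gripper":0.1}
  squeeze: 20

```text
time_s: 3.95
tool_pos: [0.4301, -0.277, 0.0778]
tool_rot: [0.017, 3.14, -0.002]
wrist_force: [0.1, 0.3, 5.4]
gripper_width: 0.221
grasp_force: 20.0
```

>>> play_rows:
  moves:
    - {"tx":0,"ty":0,"tz":-0.1,"yaw":0,"gripper":0.1}
    - {"tx":0,"ty":0,"tz":-0.25,"yaw":0,"gripper":0.1}
    - {"tx":0,"ty":0,"tz":-0.5,"yaw":0,"gripper":0.1}
    - {"tx":0,"ty":0,"tz":-0.7,"yaw":0,"gripper":0.1}
    - {"tx":0,"ty":0,"tz":-0.9,"yaw":0,"gripper":0.1}

```text
time_s: 4.45
tool_pos: [0.4291, -0.2764, 0.2581]
tool_rot: [-0.017, -3.141, -0.0]
wrist_force: [0.1, -0.4, -0.8]
gripper_width: 0.228
grasp_force: 20.0
```

>>> play_rows:
  moves:
    - {"tx":-0.05,"ty":0.15,"tz":0,"yaw":0,"gripper":0.1}
    - {"tx":-0.1,"ty":0.4,"tz":0,"yaw":0,"gripper":0.1}
    - {"tx":-0.15,"ty":0.6,"tz":0,"yaw":0,"gripper":0.1}
    - {"tx":-0.2,"ty":0.8,"tz":0,"yaw":0,"gripper":0.1}
    - {"tx":-0.2,"ty":1.0,"tz":0,"yaw":0,"gripper":0.1}

```text
time_s: 4.95
tool_pos: [0.4718, -0.0754, 0.2563]
tool_rot: [-0.017, -3.141, -0.0]
wrist_force: [-0.5, -0.8, 0.4]
gripper_width: 0.225
grasp_force: 20.0
```

>>> play_rows:
  moves:
    - {"tx":-0.05,"ty":0.2,"tz":0,"yaw":0,"gripper":0.1}
    - {"tx":-0.1,"ty":0.4,"tz":0,"yaw":0,"gripper":0.1}
    - {"tx":-0.15,"ty":0.6,"tz":0,"yaw":0,"gripper":0.1}
    - {"tx":-0.2,"ty":0.8,"tz":0,"yaw":0,"gripper":0.1}
    - {"tx":-0.2,"ty":1.0,"tz":0,"yaw":0,"gripper":0.1}

```text
time_s: 5.45
tool_pos: [0.514, 0.1242, 0.2562]
tool_rot: [-0.017, -3.141, 0.0]
wrist_force: [1.0, 0.9, -1.0]
gripper_width: 0.224
grasp_force: 20.0
```

>>> play_rows:
  moves:
    - {"tx":-0.1,"ty":0.2,"tz":0,"yaw":0,"gripper":0.1}
    - {"tx":-0.2,"ty":0.4,"tz":0,"yaw":0,"gripper":0.1}
    - {"tx":-0.2,"ty":0.43,"tz":0,"yaw":0,"gripper":0.1}
    - {"tx":-0.2,"ty":0.43,"tz":0,"yaw":0,"gripper":0.1}
    - {"tx":-0.2,"ty":0.43,"tz":0,"yaw":0,"gripper":0.1}

```text
time_s: 5.95
tool_pos: [0.5542, 0.2073, 0.2562]
tool_rot: [-0.017, -3.141, 0.001]
wrist_force: [-0.1, -0.8, -0.8]
gripper_width: 0.227
grasp_force: 20.0
```

```bash
python3 - <<'E'
from h import *
im,W,d,o=grab("wrist"); print(o["tool_pos"],o["tool_rot"],o["gripper_width"],o["grasp_force"]); cv2.imwrite("pics/w2.png",im); np.save("w2.npy",W)
E
```

```text
[0.5542104  0.20731651 0.25620826] [-1.73773581e-02 -3.14062010e+00  1.29349702e-03] 0.2265375873884267 19.99987095594406
```

View pics/w2.png

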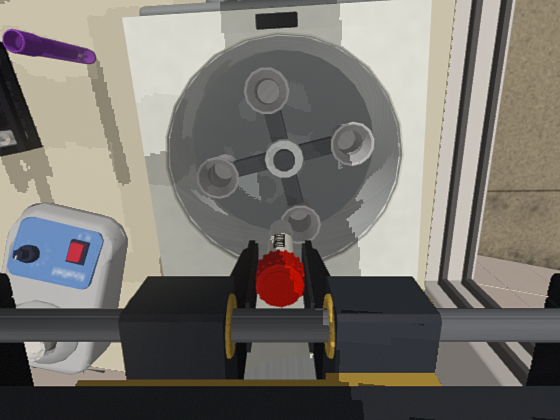

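Wrist view: cups at about (266,91), (352,144), (221,177) and (300,222), hub at (284,159), with the tube hanging straight in the jaws. Next I'll fit the cup rims.

```bash
cat >> h.py <<'E'
from scipy.optimize import least_squares
def rotor(W,c0=(.523,.208),n=3,use=None):
    c0=np.array(c0)
    r=np.hypot(W[...,0]-c0[0],W[...,1]-c0[1])
    m=(W[...,2]>.1065)&(W[...,2]<.115)&(r<.08)&(r>.035)
    p=W[m][:,:2]
    # model: centre, angle; rim radius rr: points lie at ~rr from nearest cup
    def res(q):
        a=q[2]+np.arange(4)*np.pi/2
        C=q[:2]+.055*np.stack([np.cos(a),np.sin(a)],1)
        return np.min(np.linalg.norm(p[:,None]-C[None],axis=2),1)-q[3]
    best=min((least_squares(res,[*c0,a,.0155],loss="soft_l1",f_scale=.002) for a in(-.4,0,.25,.5,.8)),key=lambda s:s.cost)
    q=best.x; a=q[2]+np.arange(4)*np.pi/2
    print("n",len(p),"fit",q.round(4),"rms",np.sqrt(np.mean(best.fun**2)).round(4))
    C=q[:2]+.055*np.stack([np.cos(a),np.sin(a)],1); print(C.round(4)); return C
E
python3 - <<'E'
from h import *
W=np.load("w2.npy"); rotor(W)
d=cams.get_image("wrist")
# rays through rim ellipse centres by eye at z=.110
f=210/np.tan(np.radians(d["fovy"])/2); T=np.array(d["tool_from_camera"]); o=get_obs(); A=R.from_rotvec(o["tool_rot"]).as_matrix()
for u,v in[(266,91),(352,144),(221,177),(284,159)]:
  r=A@T[:3,:3]@np.array([(u-d["cx"])/f,(v-d["cy"])/f,1]); s=A@T[:3,3]+o["tool_pos"]; print((s+r*(.11-s[2])/r[2]).round(4))
z=W[...,2]; m=(z>.100)&(np.hypot(W[...,0]-.523,W[...,1]-.208)<.02); print("hub",W[m].mean(0),m.sum())
# tube bottom in hand
m=(np.hypot(W[...,0]-o["tool_pos"][0],W[...,1]-o["tool_pos"][1])<.02)&(z>.15)&(z<.215); p=W[m]; print("held",len(p),p.min(0),p.max(0))
for a in(.175,.185,.195,.205,.215):
  q=p[abs(p[:,2]-a)<.005]; 
  if len(q): print(a,q.min(0).round(4),q.max(0).round(4))
E
```

```text
n 2021 fit [0.5231 0.2101 0.2363 0.0152] rms 0.001
[[0.5766 0.223 ]
 [0.5102 0.2636]
 [0.4696 0.1973]
 [0.536  0.1567]]
[0.4703 0.197  0.11  ]
[0.5107 0.2632 0.11  ]
[0.5357 0.1594 0.11  ]
[0.5219 0.21   0.11  ]
hub [0.52587323 0.20832867 0.32828656] 20075
held 415 [0.5461003  0.20015294 0.1823104 ] [0.55385308 0.21398564 0.2149327 ]
0.185 [0.5464 0.2002 0.1823] [0.5539 0.2137 0.19  ]
0.195 [0.5465 0.2003 0.19  ] [0.5532 0.2139 0.1999]
0.205 [0.5465 0.2002 0.2001] [0.5529 0.2138 0.2099]
0.215 [0.5461 0.2003 0.21  ] [0.5529 0.214  0.2149]
```

>>> play_rows:
  moves:
    - {"tx":-0.116,"ty":0.08,"tz":0,"yaw":0,"gripper":0.1}
    - {"tx":-0.116,"ty":0.08,"tz":0,"yaw":0,"gripper":0.1}
    - {"tx":-0.116,"ty":0.08,"tz":0.2,"yaw":0,"gripper":0.1}
    - {"tx":-0.116,"ty":0.08,"tz":0.26,"yaw":0,"gripper":0.1}
    - {"tx":-0.116,"ty":0.08,"tz":0.26,"yaw":0,"gripper":0.1}

```text
time_s: 6.55
tool_pos: [0.576, 0.2225, 0.2015]
tool_rot: [-0.018, -3.135, 0.003]
wrist_force: [0.0, 0.3, -0.9]
gripper_width: 0.225
grasp_force: 20.0
```

>>> play_rows:
  moves:
    - {"tx":0,"ty":0,"tz":0.06,"yaw":0,"gripper":0.1}
    - {"tx":0,"ty":0,"tz":0.12,"yaw":0,"gripper":0.1}
    - {"tx":0,"ty":0,"tz":0.18,"yaw":0,"gripper":0.1}
    - {"tx":0,"ty":0,"tz":0.22,"yaw":0,"gripper":0.1}
    - {"tx":0,"ty":0,"tz":0.24,"yaw":0,"gripper":0.1}

```text
time_s: 7.05
tool_pos: [0.5775, 0.2237, 0.1552]
tool_rot: [-0.017, -3.14, 0.001]
wrist_force: [-0.0, 0.3, 0.4]
gripper_width: 0.228
grasp_force: 20.0
```

>>> play_rows:
  moves:
    - {"tx":0,"ty":0,"tz":0.02,"yaw":0,"gripper":0.1}
    - {"tx":0,"ty":0,"tz":0.04,"yaw":0,"gripper":0.1}
    - {"tx":0,"ty":0,"tz":0.055,"yaw":0,"gripper":0.1}
    - {"tx":0,"ty":0,"tz":0.06,"yaw":0,"gripper":0.1}
    - {"tx":0,"ty":0,"tz":0.06,"yaw":0,"gripper":0.1}

```text
time_s: 7.55
tool_pos: [0.5781, 0.2239, 0.1447]
tool_rot: [-0.017, -3.142, -0.0]
wrist_force: [-0.0, -0.4, -0.3]
gripper_width: 0.226
grasp_force: 20.0
```

>>> play_rows:
  moves:
    - {"tx":0,"ty":0,"tz":0.005,"yaw":0,"gripper":0.1}
    - {"tx":0,"ty":0,"tz":0.01,"yaw":0,"gripper":0.1}
    - {"tx":0,"ty":0,"tz":0.01,"yaw":0,"gripper":0.1}

```text
time_s: 7.85
tool_pos: [0.5786, 0.224, 0.1436]
tool_rot: [0.017, 3.14, 0.001]
wrist_force: [-0.8, 1.1, 3.4]
gripper_width: 0.225
grasp_force: 20.0
```

Contact with the floor. Now release gently, then rise.

>>> play_rows:
  moves:
    - {"tx":0,"ty":0,"tz":0,"yaw":0,"gripper":0.26}
    - {"tx":0,"ty":0,"tz":0,"yaw":0,"gripper":0.35}
    - {"tx":0,"ty":0,"tz":0,"yaw":0,"gripper":0.45}
    - {"tx":0,"ty":0,"tz":0,"yaw":0,"gripper":0.45}

```text
time_s: 8.25
tool_pos: [0.5778, 0.2238, 0.1422]
tool_rot: [-0.017, -3.141, 0.0]
wrist_force: [-0.1, -0.4, -0.3]
gripper_width: 0.429
grasp_force: 0.0
```

>>> play_rows:
  moves:
    - {"tx":0,"ty":0,"tz":-0.15,"yaw":0,"gripper":0.45}
    - {"tx":0,"ty":0,"tz":-0.35,"yaw":0,"gripper":0.45}
    - {"tx":0,"ty":0,"tz":-0.5,"yaw":0,"gripper":0.45}
    - {"tx":0,"ty":0,"tz":-0.5,"yaw":0,"gripper":0.45}
    - {"tx":0,"ty":0,"tz":-0.5,"yaw":0,"gripper":0.45}

```text
time_s: 8.75
tool_pos: [0.5784, 0.2239, 0.2434]
tool_rot: [0.017, 3.14, 0.001]
wrist_force: [0.6, -0.7, -0.8]
gripper_width: 0.45
grasp_force: 0.0
```

```bash
python3 - <<'E'
from h import *
im,W,d,o=grab("wrist"); print(o["tool_pos"],o["gripper_width"]); cv2.imwrite("pics/w3.png",im); rotor(W); caps(im,W)
E
```

```text
[0.57837504 0.22392015 0.24342069] 0.4496723132164866
n 2347 fit [0.5233 0.2103 0.2362 0.0152] rms 0.0015
[[0.5768 0.2231]
 [0.5104 0.2637]
 [0.4698 0.1974]
 [0.5362 0.1568]]
px [280. 212.] n 699 z 0.1435 mean [0.5773 0.2238 0.1426] mid [0.5776 0.2236] sz [0.0199 0.0196] circ [0.5777 0.2236 0.0111]
```

View pics/w3.png

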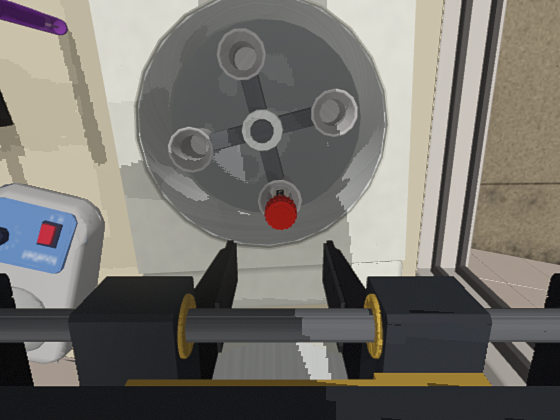

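Seated: the cap in the rear cup at (280,212) has its top at z 0.1435. Now the second short tube.

>>> play_rows:
  moves:
    - {"tx":0.05,"ty":-0.2,"tz":0,"yaw":0,"gripper":0.45}
    - {"tx":0.1,"ty":-0.4,"tz":0,"yaw":0,"gripper":0.45}
    - {"tx":0.15,"ty":-0.6,"tz":0,"yaw":0,"gripper":0.45}
    - {"tx":0.2,"ty":-0.8,"tz":0,"yaw":0,"gripper":0.45}
    - {"tx":0.2,"ty":-1.0,"tz":0,"yaw":0,"gripper":0.45}

```text
time_s: 9.3
tool_pos: [0.5337, 0.0231, 0.2401]
tool_rot: [-0.016, -3.137, -0.0]
wrist_force: [1.5, -0.1, 0.5]
gripper_width: 0.449
grasp_force: 0.0
```

>>> play_rows:
  moves:
    - {"tx":0.05,"ty":-0.2,"tz":0,"yaw":0,"gripper":0.45}
    - {"tx":0.1,"ty":-0.4,"tz":0,"yaw":0,"gripper":0.45}
    - {"tx":0.15,"ty":-0.6,"tz":0,"yaw":0,"gripper":0.45}
    - {"tx":0.172,"ty":-0.8,"tz":0,"yaw":0,"gripper":0.45}
    - {"tx":0.172,"ty":-1.0,"tz":0,"yaw":0,"gripper":0.45}

```text
time_s: 9.8
tool_pos: [0.4976, -0.1764, 0.2402]
tool_rot: [-0.017, -3.138, -0.003]
wrist_force: [0.4, -0.7, -0.7]
gripper_width: 0.45
grasp_force: 0.0
```

>>> play_rows:
  moves:
    - {"tx":0,"ty":-0.2,"tz":0,"yaw":0,"gripper":0.45}
    - {"tx":0,"ty":-0.38,"tz":0,"yaw":0,"gripper":0.45}
    - {"tx":0,"ty":-0.38,"tz":0,"yaw":0,"gripper":0.45}
    - {"tx":0,"ty":-0.38,"tz":0,"yaw":0,"gripper":0.45}

```text
time_s: 10.2
tool_pos: [0.4976, -0.2512, 0.2403]
tool_rot: [-0.02, -3.138, -0.004]
wrist_force: [-0.0, 0.8, 0.9]
gripper_width: 0.45
grasp_force: 0.0
```

```bash
python3 - <<'E'
from h import *
im,W,d,o=grab("wrist"); print(o["tool_pos"]); caps(im,W); cv2.imwrite("pics/w4.png",im)
E
```

```text
[ 0.49757193 -0.25121872  0.24033204]
px [486. 125.] n 224 z 0.1163 mean [ 0.4393 -0.0985  0.1156] mid [ 0.4394 -0.0985] sz [0.0153 0.0155] circ [ 0.4397 -0.0984  0.0085]
px [279. 199.] n 463 z 0.0776 mean [ 0.5034 -0.2524  0.0767] mid [ 0.5038 -0.2525] sz [0.0199 0.0199] circ [ 0.5035 -0.2521  0.0114]
px [514. 216.] n 203 z 0.116 mean [ 0.5105 -0.066   0.1155] mid [ 0.5105 -0.0661] sz [0.0151 0.0156] circ [ 0.5112 -0.0659  0.0082]
```

>>> play_rows:
  moves:
    - {"tx":-0.031,"ty":-0.006,"tz":0.2,"yaw":0,"gripper":0.45}
    - {"tx":-0.031,"ty":-0.006,"tz":0.4,"yaw":0,"gripper":0.45}
    - {"tx":-0.031,"ty":-0.006,"tz":0.4,"yaw":0,"gripper":0.45}
    - {"tx":-0.031,"ty":-0.006,"tz":0.4,"yaw":0,"gripper":0.45}

```text
time_s: 10.65
tool_pos: [0.5044, -0.2512, 0.1621]
tool_rot: [-0.014, -3.14, -0.002]
wrist_force: [-0.8, 0.6, 0.8]
gripper_width: 0.45
grasp_force: 0.0
```

>>> play_rows:
  moves:
    - {"tx":0,"ty":-0.005,"tz":0.2,"yaw":0,"gripper":0.45}
    - {"tx":0,"ty":-0.005,"tz":0.3,"yaw":0,"gripper":0.45}
    - {"tx":0,"ty":-0.005,"tz":0.425,"yaw":0,"gripper":0.45}
    - {"tx":0,"ty":-0.005,"tz":0.425,"yaw":0,"gripper":0.45}
    - {"tx":0,"ty":-0.005,"tz":0.425,"yaw":0,"gripper":0.45}

```text
time_s: 11.15
tool_pos: [0.506, -0.254, 0.08]
tool_rot: [0.016, 3.139, -0.002]
wrist_force: [0.3, -0.4, -0.4]
gripper_width: 0.45
grasp_force: 0.0
```

>>> play_rows:
  moves:
    - {"tx":0,"ty":0,"tz":0,"yaw":0,"gripper":0.1}
    - {"tx":0,"ty":0,"tz":0,"yaw":0,"gripper":0.1}
    - {"tx":0,"ty":0,"tz":0,"yaw":0,"gripper":0.1}
    - {"tx":0,"ty":0,"tz":0,"yaw":0,"gripper":0.1}
    - {"tx":0,"ty":0,"tz":0,"yaw":0,"gripper":0.1}
  squeeze: 20

```text
time_s: 11.65
tool_pos: [0.5054, -0.2539, 0.0788]
tool_rot: [0.017, 3.14, -0.001]
wrist_force: [0.8, 1.0, 5.4]
gripper_width: 0.226
grasp_force: 20.0
```

>>> play_rows:
  moves:
    - {"tx":0,"ty":0,"tz":-0.1,"yaw":0,"gripper":0.1}
    - {"tx":0,"ty":0,"tz":-0.25,"yaw":0,"gripper":0.1}
    - {"tx":0,"ty":0,"tz":-0.5,"yaw":0,"gripper":0.1}
    - {"tx":0,"ty":0,"tz":-0.7,"yaw":0,"gripper":0.1}
    - {"tx":0,"ty":0,"tz":-0.9,"yaw":0,"gripper":0.1}

```text
time_s: 12.15
tool_pos: [0.5044, -0.2535, 0.2592]
tool_rot: [-0.017, -3.141, 0.0]
wrist_force: [0.4, -0.7, 0.4]
gripper_width: 0.223
grasp_force: 20.0
```

>>> play_rows:
  moves:
    - {"tx":0,"ty":0.15,"tz":0,"yaw":0,"gripper":0.1}
    - {"tx":0,"ty":0.4,"tz":0,"yaw":0,"gripper":0.1}
    - {"tx":0,"ty":0.6,"tz":0,"yaw":0,"gripper":0.1}
    - {"tx":0,"ty":0.8,"tz":0,"yaw":0,"gripper":0.1}
    - {"tx":0,"ty":1.0,"tz":0,"yaw":0,"gripper":0.1}

```text
time_s: 12.65
tool_pos: [0.5063, -0.0521, 0.2573]
tool_rot: [-0.018, -3.141, -0.0]
wrist_force: [1.6, 0.1, -1.0]
gripper_width: 0.227
grasp_force: 20.0
```

>>> play_rows:
  moves:
    - {"tx":0,"ty":0.2,"tz":0,"yaw":0,"gripper":0.1}
    - {"tx":0,"ty":0.4,"tz":0,"yaw":0,"gripper":0.1}
    - {"tx":0,"ty":0.6,"tz":0,"yaw":0,"gripper":0.1}
    - {"tx":0,"ty":0.8,"tz":0,"yaw":0,"gripper":0.1}
    - {"tx":0,"ty":1.0,"tz":0,"yaw":0,"gripper":0.1}

```text
time_s: 13.15
tool_pos: [0.5086, 0.1479, 0.2573]
tool_rot: [-0.017, -3.141, 0.0]
wrist_force: [1.0, -0.4, 0.3]
gripper_width: 0.228
grasp_force: 20.0
```

>>> play_rows:
  moves:
    - {"tx":0,"ty":0.2,"tz":0,"yaw":0,"gripper":0.1}
    - {"tx":0,"ty":0.25,"tz":0,"yaw":0,"gripper":0.1}
    - {"tx":0,"ty":0.25,"tz":0,"yaw":0,"gripper":0.1}
    - {"tx":0,"ty":0.25,"tz":0,"yaw":0,"gripper":0.1}

```text
time_s: 13.55
tool_pos: [0.5095, 0.1955, 0.2573]
tool_rot: [-0.017, -3.141, 0.001]
wrist_force: [0.2, 0.0, -1.5]
gripper_width: 0.226
grasp_force: 20.0
```

```bash
cat >> h.py <<'E'
def held(W,o,z0,z1):
    m=(np.hypot(W[...,0]-o["tool_pos"][0],W[...,1]-o["tool_pos"][1])<.02)&(W[...,2]>z0)&(W[...,2]<z1); p=W[m]
    lo,hi=np.percentile(p,1,0),np.percentile(p,99,0); print("held n",len(p),lo.round(4),hi.round(4),"ymid",((lo+hi)/2)[1].round(4))
E
python3 - <<'E'
from h import *
im,W,d,o=grab("wrist"); print(o["tool_pos"],o["tool_rot"],o["gripper_width"]); rotor(W); caps(im,W); held(W,o,.15,.215); cv2.imwrite("pics/w5.png",im)
E
```

```text
[0.50950047 0.19554095 0.25729681] [-1.73213377e-02 -3.14099530e+00  1.45113516e-03] 0.22569132973928452
n 1535 fit [0.523  0.2101 0.2365 0.0152] rms 0.001
[[0.5765 0.223 ]
 [0.5101 0.2636]
 [0.4695 0.1972]
 [0.5359 0.1566]]
px [280. 275.] n 1700 z 0.256 mean [0.5069 0.1949 0.2552] mid [0.5074 0.1949] sz [0.0203 0.02  ] circ [0.5072 0.1947 0.0117]
held n 406 [0.5006 0.1896 0.1833] [0.5066 0.203  0.2146] ymid 0.1963
```

>>> play_rows:
  moves:
    - {"tx":0.19,"ty":0.005,"tz":0,"yaw":0,"gripper":0.1}
    - {"tx":0.19,"ty":0.005,"tz":0,"yaw":0,"gripper":0.1}
    - {"tx":0.19,"ty":0.005,"tz":0.2,"yaw":0,"gripper":0.1}
    - {"tx":0.19,"ty":0.005,"tz":0.27,"yaw":0,"gripper":0.1}
    - {"tx":0.19,"ty":0.005,"tz":0.27,"yaw":0,"gripper":0.1}

```text
time_s: 14.1
tool_pos: [0.4703, 0.1964, 0.2007]
tool_rot: [-0.019, -3.136, 0.003]
wrist_force: [-1.0, -0.4, -0.0]
gripper_width: 0.226
grasp_force: 20.0
```

>>> play_rows:
  moves:
    - {"tx":0,"ty":0,"tz":0,"yaw":0,"gripper":0.1}

```text
time_s: 14.2
tool_pos: [0.4721, 0.1973, 0.2041]
tool_rot: [0.018, 3.142, -0.0]
wrist_force: [-0.2, 1.2, -0.2]
gripper_width: 0.224
grasp_force: 20.0
```

>>> play_rows:
  moves:
    - {"tx":0,"ty":-0.003,"tz":0.06,"yaw":0,"gripper":0.1}
    - {"tx":0,"ty":-0.003,"tz":0.12,"yaw":0,"gripper":0.1}
    - {"tx":0,"ty":-0.003,"tz":0.18,"yaw":0,"gripper":0.1}
    - {"tx":0,"ty":-0.003,"tz":0.24,"yaw":0,"gripper":0.1}
    - {"tx":0,"ty":-0.003,"tz":0.27,"yaw":0,"gripper":0.1}

```text
time_s: 14.7
tool_pos: [0.4706, 0.1969, 0.1475]
tool_rot: [-0.017, -3.139, 0.001]
wrist_force: [-0.5, -0.3, -0.5]
gripper_width: 0.225
grasp_force: 20.0
```

>>> play_rows:
  moves:
    - {"tx":0,"ty":0,"tz":0.01,"yaw":0,"gripper":0.1}
    - {"tx":0,"ty":0,"tz":0.02,"yaw":0,"gripper":0.1}
    - {"tx":0,"ty":0,"tz":0.025,"yaw":0,"gripper":0.1}
    - {"tx":0,"ty":0,"tz":0.025,"yaw":0,"gripper":0.1}

```text
time_s: 15.1
tool_pos: [0.4718, 0.1973, 0.145]
tool_rot: [0.017, 3.141, 0.0]
wrist_force: [0.1, -0.2, 0.1]
gripper_width: 0.223
grasp_force: 20.0
```

>>> play_rows:
  moves:
    - {"tx":0,"ty":0,"tz":0.005,"yaw":0,"gripper":0.1}
    - {"tx":0,"ty":0,"tz":0.01,"yaw":0,"gripper":0.1}
    - {"tx":0,"ty":0,"tz":0.01,"yaw":0,"gripper":0.1}

```text
time_s: 15.4
tool_pos: [0.4727, 0.1974, 0.1446]
tool_rot: [0.017, 3.139, 0.001]
wrist_force: [-0.4, 0.0, 6.0]
gripper_width: 0.226
grasp_force: 20.0
```

>>> play_rows:
  moves:
    - {"tx":0,"ty":0,"tz":0,"yaw":0,"gripper":0.26}
    - {"tx":0,"ty":0,"tz":0,"yaw":0,"gripper":0.35}
    - {"tx":0,"ty":0,"tz":0,"yaw":0,"gripper":0.45}
    - {"tx":0,"ty":0,"tz":0,"yaw":0,"gripper":0.45}

```text
time_s: 15.8
tool_pos: [0.4713, 0.1971, 0.1423]
tool_rot: [-0.017, -3.141, 0.0]
wrist_force: [0.1, 0.5, 0.2]
gripper_width: 0.43
grasp_force: 0.0
```

>>> play_rows:
  moves:
    - {"tx":0,"ty":0,"tz":-0.15,"yaw":0,"gripper":0.45}
    - {"tx":0,"ty":0,"tz":-0.35,"yaw":0,"gripper":0.45}
    - {"tx":0,"ty":0,"tz":-0.6,"yaw":0,"gripper":0.4}
    - {"tx":0,"ty":0,"tz":-0.7,"yaw":0,"gripper":0.4}
    - {"tx":0,"ty":0,"tz":-0.7,"yaw":0,"gripper":0.4}

```text
time_s: 16.3
tool_pos: [0.4734, 0.1977, 0.2874]
tool_rot: [0.017, 3.134, 0.004]
wrist_force: [0.2, -0.0, -0.4]
gripper_width: 0.401
grasp_force: 0.0
```

```bash
python3 - <<'E'
from h import *
im,W,d,o=grab("wrist"); print(o["tool_pos"],o["gripper_width"]); rotor(W); caps(im,W)
E
```

```text
[0.47335331 0.19774395 0.28737709] 0.40070172101145685
n 1056 fit [0.5232 0.21   0.2365 0.0152] rms 0.0025
[[0.5766 0.2229]
 [0.5103 0.2635]
 [0.4697 0.1971]
 [0.536  0.1565]]
px [281. 192.] n 523 z 0.1436 mean [0.4699 0.1987 0.1426] mid [0.4702 0.1986] sz [0.0201 0.0195] circ [0.4704 0.1987 0.0113]
px [  7. 226.] n 52 z 0.1123 mean [ 0.5103 -0.058   0.1119] mid [ 0.5103 -0.058 ] sz [0.0114 0.0028] circ [ 0.5101 -0.0592  0.006 ]
px [310. 301.] n 154 z 0.1437 mean [0.5714 0.2233 0.1422] mid [0.5711 0.2231] sz [0.0079 0.019 ] circ [0.5737 0.2229 0.0103]
```

>>> play_rows:
  moves:
    - {"tx":-0.05,"ty":-0.2,"tz":0,"yaw":0,"gripper":0.4}
    - {"tx":-0.1,"ty":-0.4,"tz":0,"yaw":0,"gripper":0.4}
    - {"tx":-0.1,"ty":-0.6,"tz":0,"yaw":0,"gripper":0.4}
    - {"tx":-0.1,"ty":-0.8,"tz":0,"yaw":0,"gripper":0.4}
    - {"tx":-0.1,"ty":-1.0,"tz":0,"yaw":0,"gripper":0.4}

```text
time_s: 16.85
tool_pos: [0.4881, -0.0044, 0.2795]
tool_rot: [-0.017, -3.137, -0.001]
wrist_force: [1.1, 0.2, -0.1]
gripper_width: 0.404
grasp_force: 0.0
```

>>> play_rows:
  moves:
    - {"tx":-0.08,"ty":-0.2,"tz":0,"yaw":0,"gripper":0.4}
    - {"tx":-0.08,"ty":-0.32,"tz":0.15,"yaw":0,"gripper":0.4}
    - {"tx":-0.08,"ty":-0.32,"tz":0.15,"yaw":0,"gripper":0.4}
    - {"tx":-0.08,"ty":-0.32,"tz":0.15,"yaw":0,"gripper":0.4}
    - {"tx":-0.08,"ty":-0.32,"tz":0.15,"yaw":0,"gripper":0.4}

```text
time_s: 17.35
tool_pos: [0.5045, -0.0663, 0.2523]
tool_rot: [-0.016, -3.141, -0.001]
wrist_force: [0.5, 1.0, 0.9]
gripper_width: 0.4
grasp_force: 0.0
```

```bash
python3 - <<'E'
from h import *
im,W,d,o=grab("wrist"); print(o["tool_pos"],o["tool_rot"]); caps(im,W); cv2.imwrite("pics/w6.png",im)
E
```

```text
[ 0.50454532 -0.06632665  0.2523371 ] [-1.55089241e-02 -3.14079975e+00 -8.40176825e-04]
px [238. 117.] n 147 z 0.1168 mean [ 0.4393 -0.0976  0.1163] mid [ 0.4395 -0.0978] sz [0.0159 0.015 ] circ [ 0.4395 -0.0979  0.0083]
px [282. 206.] n 136 z 0.1166 mean [ 0.5102 -0.0655  0.1161] mid [ 0.5106 -0.0655] sz [0.0154 0.0151] circ [ 0.5105 -0.0657  0.0083]
```

View pics/w6.png

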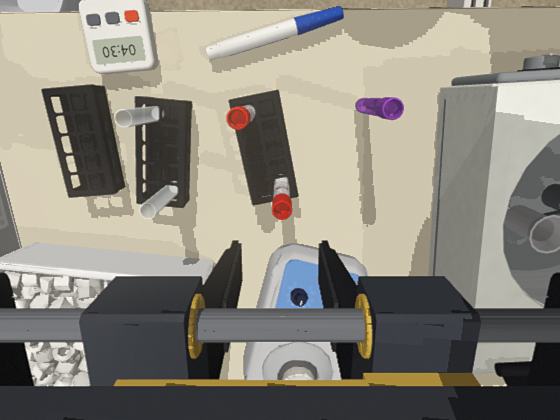

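The short rack at (85,140) is now empty. Tall caps are at (238,117) and (282,206), with the purple tube at (390,107) left alone. I'll take the tall tube at (282,206).

>>> play_rows:
  moves:
    - {"tx":-0.03,"ty":0.003,"tz":0.2,"yaw":0,"gripper":0.4}
    - {"tx":-0.03,"ty":0.003,"tz":0.4,"yaw":0,"gripper":0.4}
    - {"tx":-0.03,"ty":0.003,"tz":0.4,"yaw":0,"gripper":0.4}
    - {"tx":-0.03,"ty":0.003,"tz":0.4,"yaw":0,"gripper":0.4}

```text
time_s: 17.8
tool_pos: [0.5108, -0.0659, 0.1734]
tool_rot: [-0.015, -3.141, -0.0]
wrist_force: [0.4, -0.5, 0.7]
gripper_width: 0.398
grasp_force: 0.0
```

>>> play_rows:
  moves:
    - {"tx":0,"ty":0,"tz":0.15,"yaw":0,"gripper":0.4}
    - {"tx":0,"ty":0,"tz":0.25,"yaw":0,"gripper":0.4}
    - {"tx":0,"ty":0,"tz":0.315,"yaw":0,"gripper":0.4}
    - {"tx":0,"ty":0,"tz":0.315,"yaw":0,"gripper":0.4}
    - {"tx":0,"ty":0,"tz":0.315,"yaw":0,"gripper":0.4}

```text
time_s: 18.3
tool_pos: [0.512, -0.0668, 0.1116]
tool_rot: [0.017, 3.139, -0.001]
wrist_force: [0.9, -0.0, 0.1]
gripper_width: 0.402
grasp_force: 0.0
```

>>> play_rows:
  moves:
    - {"tx":0,"ty":0,"tz":0,"yaw":0,"gripper":0.05}
    - {"tx":0,"ty":0,"tz":0,"yaw":0,"gripper":0.05}
    - {"tx":0,"ty":0,"tz":0,"yaw":0,"gripper":0.05}
    - {"tx":0,"ty":0,"tz":0,"yaw":0,"gripper":0.05}
    - {"tx":0,"ty":0,"tz":0,"yaw":0,"gripper":0.05}
  squeeze: 20

```text
time_s: 18.8
tool_pos: [0.5112, -0.0665, 0.1103]
tool_rot: [0.017, 3.14, 0.0]
wrist_force: [-0.2, 0.9, 3.4]
gripper_width: 0.169
grasp_force: 20.0
```

>>> play_rows:
  moves:
    - {"tx":0,"ty":0,"tz":-0.1,"yaw":0,"gripper":0.05}
    - {"tx":0,"ty":0,"tz":-0.25,"yaw":0,"gripper":0.05}
    - {"tx":0,"ty":0,"tz":-0.5,"yaw":0,"gripper":0.05}
    - {"tx":0,"ty":0,"tz":-0.75,"yaw":0,"gripper":0.05}
    - {"tx":0,"ty":0,"tz":-0.95,"yaw":0,"gripper":0.05}

```text
time_s: 19.3
tool_pos: [0.5109, -0.0668, 0.3027]
tool_rot: [0.017, 3.139, -0.001]
wrist_force: [0.0, 0.6, -0.2]
gripper_width: 0.172
grasp_force: 20.0
```

>>> play_rows:
  moves:
    - {"tx":0,"ty":0.15,"tz":0,"yaw":0,"gripper":0.05}
    - {"tx":-0.1,"ty":0.35,"tz":0,"yaw":0,"gripper":0.05}
    - {"tx":-0.2,"ty":0.55,"tz":0,"yaw":0,"gripper":0.05}
    - {"tx":-0.22,"ty":0.75,"tz":0,"yaw":0,"gripper":0.05}
    - {"tx":-0.22,"ty":0.95,"tz":0,"yaw":0,"gripper":0.05}

```text
time_s: 19.8
tool_pos: [0.5571, 0.1243, 0.2991]
tool_rot: [-0.017, -3.141, 0.001]
wrist_force: [-0.1, 0.2, -0.5]
gripper_width: 0.175
grasp_force: 20.0
```

>>> play_rows:
  moves:
    - {"tx":0,"ty":0.15,"tz":0,"yaw":0,"gripper":0.05}
    - {"tx":0,"ty":0.15,"tz":0,"yaw":0,"gripper":0.05}
    - {"tx":0,"ty":0.15,"tz":0,"yaw":0,"gripper":0.05}

```text
time_s: 20.1
tool_pos: [0.5569, 0.153, 0.2992]
tool_rot: [-0.015, -3.141, 0.001]
wrist_force: [0.1, 0.1, 0.1]
gripper_width: 0.172
grasp_force: 20.0
```

```bash
python3 - <<'E'
from h import *
im,W,d,o=grab("wrist"); print(o["tool_pos"],o["tool_rot"],o["gripper_width"]); rotor(W); caps(im,W); held(W,o,.17,.25); held(W,o,.17,.21); cv2.imwrite("pics/w7.png",im); np.save("w7.npy",W)
E
```

```text
[0.55688866 0.15299608 0.29918072] [-1.47937250e-02 -3.14079465e+00  1.48881394e-03] 0.1724152972503541
n 1411 fit [0.5232 0.2101 0.2369 0.0152] rms 0.0018
[[0.5767 0.223 ]
 [0.5103 0.2636]
 [0.4698 0.1972]
 [0.5361 0.1567]]
px [338.  88.] n 619 z 0.1436 mean [0.4706 0.1984 0.1426] mid [0.4707 0.1984] sz [0.02   0.0199] circ [0.4707 0.1983 0.0113]
px [362. 216.] n 469 z 0.1435 mean [0.5773 0.2233 0.1425] mid [0.5775 0.2236] sz [0.0204 0.0205] circ [0.5772 0.2235 0.0113]
px [280. 283.] n 499 z 0.3053 mean [0.5549 0.1523 0.3047] mid [0.5556 0.1524] sz [0.0149 0.0156] circ [0.5559 0.1522 0.0084]
held n 589 [0.549  0.1452 0.1969] [0.5557 0.1597 0.2495] ymid 0.1525
held n 102 [0.5494 0.1451 0.1953] [0.5558 0.1593 0.2097] ymid 0.1522
```

View pics/w7.png

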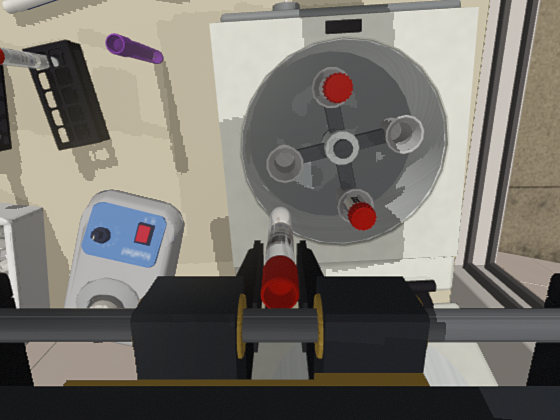

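The shorts' caps are at (338,88) and (362,216), and the empty cups at (285,163) and (404,133). The tall tube hangs straight, so I'll lower it into the right-hand cup.

>>> play_rows:
  moves:
    - {"tx":0.102,"ty":0.022,"tz":0,"yaw":0,"gripper":0.05}
    - {"tx":0.102,"ty":0.022,"tz":0.1,"yaw":0,"gripper":0.05}
    - {"tx":0.102,"ty":0.022,"tz":0.31,"yaw":0,"gripper":0.05}
    - {"tx":0.102,"ty":0.022,"tz":0.31,"yaw":0,"gripper":0.05}
    - {"tx":0.102,"ty":0.022,"tz":0.31,"yaw":0,"gripper":0.05}

```text
time_s: 20.65
tool_pos: [0.5364, 0.1563, 0.2373]
tool_rot: [-0.019, -3.14, 0.001]
wrist_force: [0.6, -0.6, 0.2]
gripper_width: 0.172
grasp_force: 20.0
```

>>> play_rows:
  moves:
    - {"tx":0,"ty":0,"tz":0,"yaw":0,"gripper":0.05}

```text
time_s: 20.75
tool_pos: [0.5379, 0.157, 0.2399]
tool_rot: [0.019, 3.139, 0.001]
wrist_force: [-0.3, -1.2, 0.2]
gripper_width: 0.171
grasp_force: 20.0
```

>>> play_rows:
  moves:
    - {"tx":0.003,"ty":0,"tz":0.06,"yaw":0,"gripper":0.05}
    - {"tx":0.003,"ty":0,"tz":0.12,"yaw":0,"gripper":0.05}
    - {"tx":0.003,"ty":0,"tz":0.18,"yaw":0,"gripper":0.05}
    - {"tx":0.003,"ty":0,"tz":0.24,"yaw":0,"gripper":0.05}
    - {"tx":0.003,"ty":0,"tz":0.28,"yaw":0,"gripper":0.05}

```text
time_s: 21.25
tool_pos: [0.5354, 0.1574, 0.1796]
tool_rot: [-0.017, -3.139, 0.001]
wrist_force: [0.4, 0.2, -0.3]
gripper_width: 0.173
grasp_force: 20.0
```

>>> play_rows:
  moves:
    - {"tx":0,"ty":0,"tz":0.005,"yaw":0,"gripper":0.05}
    - {"tx":0,"ty":0,"tz":0.01,"yaw":0,"gripper":0.05}
    - {"tx":0,"ty":0,"tz":0.015,"yaw":0,"gripper":0.05}
    - {"tx":0,"ty":0,"tz":0.02,"yaw":0,"gripper":0.05}
    - {"tx":0,"ty":0,"tz":0.02,"yaw":0,"gripper":0.05}

```text
time_s: 21.75
tool_pos: [0.5363, 0.1575, 0.178]
tool_rot: [0.017, 3.141, 0.0]
wrist_force: [-0.1, -0.0, -0.9]
gripper_width: 0.173
grasp_force: 20.0
```

>>> play_rows:
  moves:
    - {"tx":0,"ty":0,"tz":0.005,"yaw":0,"gripper":0.05}
    - {"tx":0,"ty":0,"tz":0.01,"yaw":0,"gripper":0.05}
    - {"tx":0,"ty":0,"tz":0.01,"yaw":0,"gripper":0.05}

```text
time_s: 22.05
tool_pos: [0.5364, 0.1575, 0.1761]
tool_rot: [0.017, 3.141, 0.0]
wrist_force: [-0.1, -0.0, 2.1]
gripper_width: 0.172
grasp_force: 20.0
```

>>> play_rows:
  moves:
    - {"tx":0,"ty":0,"tz":0,"yaw":0,"gripper":0.2}
    - {"tx":0,"ty":0,"tz":0,"yaw":0,"gripper":0.3}
    - {"tx":0,"ty":0,"tz":0,"yaw":0,"gripper":0.4}
    - {"tx":0,"ty":0,"tz":0,"yaw":0,"gripper":0.4}

```text
time_s: 22.45
tool_pos: [0.536, 0.1574, 0.1754]
tool_rot: [-0.017, -3.141, 0.0]
wrist_force: [1.3, 0.2, 0.0]
gripper_width: 0.376
grasp_force: 0.0
```

>>> play_rows:
  moves:
    - {"tx":0,"ty":0,"tz":-0.15,"yaw":0,"gripper":0.4}
    - {"tx":0,"ty":0,"tz":-0.35,"yaw":0,"gripper":0.4}
    - {"tx":0,"ty":0,"tz":-0.6,"yaw":0,"gripper":0.4}
    - {"tx":0,"ty":0,"tz":-0.62,"yaw":0,"gripper":0.4}
    - {"tx":0,"ty":0,"tz":-0.62,"yaw":0,"gripper":0.4}

```text
time_s: 22.95
tool_pos: [0.5371, 0.1577, 0.3023]
tool_rot: [0.017, 3.137, 0.001]
wrist_force: [0.4, 0.7, -0.5]
gripper_width: 0.401
grasp_force: 0.0
```

```bash
python3 - <<'E'
from h import *
im,W,d,o=grab("wrist"); print(o["tool_pos"],o["gripper_width"]); rotor(W); caps(im,W)
E
```

```text
[0.53710833 0.15768424 0.30228599] 0.40103466840300755
n 1264 fit [0.5233 0.2101 0.2396 0.0152] rms 0.0023
[[0.5767 0.2232]
 [0.5102 0.2636]
 [0.4699 0.1971]
 [0.5364 0.1567]]
px [330. 112.] n 580 z 0.1436 mean [0.4705 0.1984 0.1426] mid [0.4704 0.1985] sz [0.0202 0.0199] circ [0.4707 0.198  0.0114]
px [279. 203.] n 151 z 0.1824 mean [0.5363 0.1569 0.1819] mid [0.5364 0.1569] sz [0.0157 0.0153] circ [0.5366 0.1568 0.0085]
px [354. 235.] n 441 z 0.1434 mean [0.5772 0.2233 0.1425] mid [0.5774 0.2235] sz [0.0206 0.02  ] circ [0.5774 0.2241 0.0116]
```

>>> play_rows:
  moves:
    - {"tx":0.05,"ty":-0.2,"tz":0,"yaw":0,"gripper":0.4}
    - {"tx":0.1,"ty":-0.4,"tz":0,"yaw":0,"gripper":0.4}
    - {"tx":0.2,"ty":-0.6,"tz":0,"yaw":0,"gripper":0.4}
    - {"tx":0.25,"ty":-0.8,"tz":0,"yaw":0,"gripper":0.4}
    - {"tx":0.25,"ty":-1.0,"tz":0,"yaw":0,"gripper":0.4}

```text
time_s: 23.5
tool_pos: [0.4819, -0.043, 0.2969]
tool_rot: [-0.016, -3.138, -0.001]
wrist_force: [0.5, 0.1, -0.1]
gripper_width: 0.402
grasp_force: 0.0
```

>>> play_rows:
  moves:
    - {"tx":0.15,"ty":-0.2,"tz":0,"yaw":0,"gripper":0.4}
    - {"tx":0.22,"ty":-0.28,"tz":0.15,"yaw":0,"gripper":0.4}
    - {"tx":0.22,"ty":-0.28,"tz":0.25,"yaw":0,"gripper":0.4}
    - {"tx":0.22,"ty":-0.28,"tz":0.25,"yaw":0,"gripper":0.4}
    - {"tx":0.22,"ty":-0.28,"tz":0.25,"yaw":0,"gripper":0.4}

```text
time_s: 24.0
tool_pos: [0.4387, -0.0972, 0.2481]
tool_rot: [-0.017, -3.138, -0.002]
wrist_force: [0.3, 0.2, 0.6]
gripper_width: 0.404
grasp_force: 0.0
```

```bash
python3 - <<'E'
from h import *
im,W,d,o=grab("wrist"); print(o["tool_pos"],o["tool_rot"]); caps(im,W)
E
```

```text
[ 0.43871188 -0.09716101  0.24812923] [-1.68027624e-02 -3.13842444e+00 -1.84907510e-03]
px [280. 202.] n 142 z 0.1166 mean [ 0.4393 -0.0978  0.1161] mid [ 0.4391 -0.0978] sz [0.0153 0.0148] circ [ 0.4392 -0.098   0.0082]
```

>>> play_rows:
  moves:
    - {"tx":-0.003,"ty":-0.004,"tz":0.2,"yaw":0,"gripper":0.4}
    - {"tx":-0.003,"ty":-0.004,"tz":0.4,"yaw":0,"gripper":0.4}
    - {"tx":-0.003,"ty":-0.004,"tz":0.4,"yaw":0,"gripper":0.4}
    - {"tx":-0.003,"ty":-0.004,"tz":0.4,"yaw":0,"gripper":0.4}

```text
time_s: 24.45
tool_pos: [0.4405, -0.098, 0.1706]
tool_rot: [-0.015, -3.141, -0.0]
wrist_force: [0.2, 0.8, 0.4]
gripper_width: 0.406
grasp_force: 0.0
```

>>> play_rows:
  moves:
    - {"tx":0.004,"ty":0,"tz":0.15,"yaw":0,"gripper":0.4}
    - {"tx":0.004,"ty":0,"tz":0.25,"yaw":0,"gripper":0.4}
    - {"tx":0.004,"ty":0,"tz":0.305,"yaw":0,"gripper":0.4}
    - {"tx":0.004,"ty":0,"tz":0.305,"yaw":0,"gripper":0.4}
    - {"tx":0.004,"ty":0,"tz":0.305,"yaw":0,"gripper":0.4}

```text
time_s: 24.95
tool_pos: [0.4406, -0.0987, 0.1107]
tool_rot: [0.017, 3.139, -0.002]
wrist_force: [-0.1, 0.3, -0.0]
gripper_width: 0.399
grasp_force: 0.0
```

>>> play_rows:
  moves:
    - {"tx":0,"ty":0,"tz":0,"yaw":0,"gripper":0.05}
    - {"tx":0,"ty":0,"tz":0,"yaw":0,"gripper":0.05}
    - {"tx":0,"ty":0,"tz":0,"yaw":0,"gripper":0.05}
    - {"tx":0,"ty":0,"tz":0,"yaw":0,"gripper":0.05}
    - {"tx":0,"ty":0,"tz":0,"yaw":0,"gripper":0.05}
  squeeze: 20

```text
time_s: 25.45
tool_pos: [0.4396, -0.0984, 0.1092]
tool_rot: [0.017, 3.141, -0.0]
wrist_force: [-0.1, -0.7, 2.8]
gripper_width: 0.175
grasp_force: 20.0
```

>>> play_rows:
  moves:
    - {"tx":0,"ty":0,"tz":-0.1,"yaw":0,"gripper":0.05}
    - {"tx":0,"ty":0,"tz":-0.25,"yaw":0,"gripper":0.05}
    - {"tx":0,"ty":0,"tz":-0.5,"yaw":0,"gripper":0.05}
    - {"tx":0,"ty":0,"tz":-0.75,"yaw":0,"gripper":0.05}
    - {"tx":0,"ty":0,"tz":-0.98,"yaw":0,"gripper":0.05}

```text
time_s: 25.95
tool_pos: [0.4389, -0.0982, 0.3067]
tool_rot: [0.017, 3.141, -0.0]
wrist_force: [1.3, 0.0, 0.1]
gripper_width: 0.168
grasp_force: 20.0
```

>>> play_rows:
  moves:
    - {"tx":0,"ty":0.15,"tz":0,"yaw":0,"gripper":0.05}
    - {"tx":0,"ty":0.35,"tz":0,"yaw":0,"gripper":0.05}
    - {"tx":0,"ty":0.55,"tz":0,"yaw":0,"gripper":0.05}
    - {"tx":0,"ty":0.75,"tz":0,"yaw":0,"gripper":0.05}
    - {"tx":0,"ty":0.95,"tz":0,"yaw":0,"gripper":0.05}

```text
time_s: 26.45
tool_pos: [0.4409, 0.0932, 0.3045]
tool_rot: [0.017, 3.141, -0.0]
wrist_force: [1.0, -0.1, -0.1]
gripper_width: 0.17
grasp_force: 20.0
```

>>> play_rows:
  moves:
    - {"tx":0,"ty":0.2,"tz":0,"yaw":0,"gripper":0.05}
    - {"tx":0,"ty":0.4,"tz":0,"yaw":0,"gripper":0.05}
    - {"tx":0,"ty":0.6,"tz":0,"yaw":0,"gripper":0.05}
    - {"tx":0,"ty":0.8,"tz":0,"yaw":0,"gripper":0.05}
    - {"tx":0,"ty":0.85,"tz":0,"yaw":0,"gripper":0.05}

```text
time_s: 26.95
tool_pos: [0.4424, 0.2645, 0.304]
tool_rot: [-0.011, -3.14, -0.0]
wrist_force: [-0.3, -0.2, 0.4]
gripper_width: 0.171
grasp_force: 20.0
```

>>> play_rows:
  moves:
    - {"tx":-0.15,"ty":0,"tz":0,"yaw":0,"gripper":0.05}
    - {"tx":-0.3,"ty":0,"tz":0,"yaw":0,"gripper":0.05}
    - {"tx":-0.42,"ty":0,"tz":0,"yaw":0,"gripper":0.05}
    - {"tx":-0.42,"ty":0,"tz":0,"yaw":0,"gripper":0.05}
    - {"tx":-0.42,"ty":0,"tz":0,"yaw":0,"gripper":0.05}

```text
time_s: 27.45
tool_pos: [0.5269, 0.2601, 0.304]
tool_rot: [-0.018, -3.14, 0.001]
wrist_force: [-0.6, 0.5, -1.0]
gripper_width: 0.172
grasp_force: 20.0
```

```bash
python3 - <<'E'
from h import *
im,W,d,o=grab("wrist"); print(o["tool_pos"],o["tool_rot"],o["gripper_width"]); rotor(W); caps(im,W); held(W,o,.19,.25); cv2.imwrite("pics/w8.png",im)
E
```

```text
[0.52694624 0.26005451 0.30401992] [-1.84745229e-02 -3.13990154e+00  1.03542081e-03] 0.1723536540010005
n 1207 fit [0.5233 0.21   0.2369 0.0152] rms 0.0025
[[0.5768 0.2229]
 [0.5104 0.2635]
 [0.4699 0.1971]
 [0.5362 0.1566]]
px [206. 127.] n 552 z 0.1436 mean [0.4703 0.1991 0.1426] mid [0.4704 0.199 ] sz [0.02   0.0201] circ [0.4703 0.1991 0.0112]
px [150. 217.] n 164 z 0.1823 mean [0.5361 0.158  0.1816] mid [0.5361 0.1576] sz [0.0151 0.0149] circ [0.5365 0.157  0.0084]
px [240. 246.] n 354 z 0.1437 mean [0.5764 0.2228 0.1426] mid [0.5773 0.2236] sz [0.0199 0.0191] circ [0.5772 0.2234 0.0114]
px [280. 284.] n 478 z 0.3111 mean [0.5248 0.2595 0.3104] mid [0.5259 0.2594] sz [0.0144 0.0163] circ [0.5268 0.2594 0.0085]
held n 516 [0.5194 0.2525 0.2026] [0.5255 0.2671 0.2497] ymid 0.2598
```

>>> play_rows:
  moves:
    - {"tx":0.082,"ty":0.019,"tz":0,"yaw":0,"gripper":0.05}
    - {"tx":0.082,"ty":0.019,"tz":0.12,"yaw":0,"gripper":0.05}
    - {"tx":0.082,"ty":0.019,"tz":0.33,"yaw":0,"gripper":0.05}
    - {"tx":0.082,"ty":0.019,"tz":0.33,"yaw":0,"gripper":0.05}
    - {"tx":0.082,"ty":0.019,"tz":0.33,"yaw":0,"gripper":0.05}

```text
time_s: 28.0
tool_pos: [0.5092, 0.2648, 0.2387]
tool_rot: [-0.016, -3.14, 0.001]
wrist_force: [-0.3, 0.1, 0.2]
gripper_width: 0.172
grasp_force: 20.0
```

>>> play_rows:
  moves:
    - {"tx":0,"ty":0,"tz":0,"yaw":0,"gripper":0.05}

```text
time_s: 28.1
tool_pos: [0.5111, 0.2653, 0.2414]
tool_rot: [0.016, 3.138, 0.002]
wrist_force: [-0.3, 0.4, -0.3]
gripper_width: 0.169
grasp_force: 20.0
```

>>> play_rows:
  moves:
    - {"tx":0,"ty":-0.007,"tz":0.06,"yaw":0,"gripper":0.05}
    - {"tx":0,"ty":-0.007,"tz":0.12,"yaw":0,"gripper":0.05}
    - {"tx":0,"ty":-0.007,"tz":0.18,"yaw":0,"gripper":0.05}
    - {"tx":0,"ty":-0.007,"tz":0.24,"yaw":0,"gripper":0.05}
    - {"tx":0,"ty":-0.007,"tz":0.29,"yaw":0,"gripper":0.05}

```text
time_s: 28.6
tool_pos: [0.5102, 0.2631, 0.1787]
tool_rot: [-0.017, -3.14, 0.001]
wrist_force: [-0.1, 0.1, -0.3]
gripper_width: 0.173
grasp_force: 20.0
```

>>> play_rows:
  moves:
    - {"tx":0,"ty":0,"tz":0.005,"yaw":0,"gripper":0.05}
    - {"tx":0,"ty":0,"tz":0.01,"yaw":0,"gripper":0.05}
    - {"tx":0,"ty":0,"tz":0.015,"yaw":0,"gripper":0.05}
    - {"tx":0,"ty":0,"tz":0.02,"yaw":0,"gripper":0.05}
    - {"tx":0,"ty":0,"tz":0.02,"yaw":0,"gripper":0.05}

```text
time_s: 29.1
tool_pos: [0.5109, 0.2635, 0.1771]
tool_rot: [0.017, 3.141, 0.0]
wrist_force: [-0.1, 0.0, -0.4]
gripper_width: 0.173
grasp_force: 20.0
```

>>> play_rows:
  moves:
    - {"tx":0,"ty":0,"tz":0.005,"yaw":0,"gripper":0.05}
    - {"tx":0,"ty":0,"tz":0.01,"yaw":0,"gripper":0.05}
    - {"tx":0,"ty":0,"tz":0.01,"yaw":0,"gripper":0.05}

```text
time_s: 29.4
tool_pos: [0.5109, 0.2635, 0.1751]
tool_rot: [0.017, 3.141, 0.0]
wrist_force: [0.2, 0.3, 1.7]
gripper_width: 0.173
grasp_force: 20.0
```

>>> play_rows:
  moves:
    - {"tx":0,"ty":0,"tz":0.003,"yaw":0,"gripper":0.2}
    - {"tx":0,"ty":0,"tz":0.003,"yaw":0,"gripper":0.3}
    - {"tx":0,"ty":0,"tz":0.003,"yaw":0,"gripper":0.4}
    - {"tx":0,"ty":0,"tz":0.003,"yaw":0,"gripper":0.4}

```text
time_s: 29.8
tool_pos: [0.5106, 0.2633, 0.1739]
tool_rot: [-0.017, -3.141, 0.0]
wrist_force: [0.2, -0.2, 0.5]
gripper_width: 0.381
grasp_force: 0.0
```

>>> play_rows:
  moves:
    - {"tx":0,"ty":0,"tz":-0.15,"yaw":0,"gripper":0.4}
    - {"tx":0,"ty":0,"tz":-0.35,"yaw":0,"gripper":0.4}
    - {"tx":0,"ty":0,"tz":-0.6,"yaw":0,"gripper":0.4}
    - {"tx":0,"ty":0,"tz":-0.7,"yaw":0,"gripper":0.4}
    - {"tx":0,"ty":0,"tz":-0.7,"yaw":0,"gripper":0.4}

```text
time_s: 30.3
tool_pos: [0.5123, 0.2641, 0.3194]
tool_rot: [0.017, 3.133, 0.005]
wrist_force: [0.8, -0.5, -0.6]
gripper_width: 0.398
grasp_force: 0.0
```

>>> play_rows:
  moves:
    - {"tx":0.1,"ty":-0.1,"tz":0,"yaw":0,"gripper":0.4}
    - {"tx":0.1,"ty":-0.15,"tz":0,"yaw":0,"gripper":0.4}
    - {"tx":0.1,"ty":-0.15,"tz":0,"yaw":0,"gripper":0.4}
    - {"tx":0.1,"ty":-0.15,"tz":0,"yaw":0,"gripper":0.4}

```text
time_s: 30.7
tool_pos: [0.4905, 0.2335, 0.313]
tool_rot: [-0.018, -3.14, 0.0]
wrist_force: [0.7, 0.6, -0.8]
gripper_width: 0.398
grasp_force: 0.0
```

```bash
python3 - <<'E'
from h import *
im,W,d,o=grab("wrist"); print(o["tool_pos"],o["wrist_force"]); rotor(W); caps(im,W)
s=cams.get_image("side")["frame"]; cv2.imwrite("pics/f.png",np.hstack([cv2.resize(im,(400,300)),cv2.resize(s,(400,300))]))
E
```

```text
[0.49051355 0.23345399 0.31298072] [ 0.7422103   0.57990327 -0.84300255]
n 1040 fit [0.5236 0.21   0.2341 0.0151] rms 0.003
[[0.5771 0.2228]
 [0.5108 0.2635]
 [0.4701 0.1973]
 [0.5363 0.1565]]
px [241. 168.] n 472 z 0.1434 mean [0.4701 0.1988 0.1425] mid [0.4703 0.1987] sz [0.0199 0.0198] circ [0.47   0.1989 0.0113]
px [317. 225.] n 150 z 0.1824 mean [0.5108 0.2629 0.1818] mid [0.511  0.2629] sz [0.0161 0.0158] circ [0.5111 0.2632 0.0085]
px [190. 255.] n 149 z 0.1821 mean [0.5361 0.1577 0.1815] mid [0.5363 0.1576] sz [0.0152 0.0153] circ [0.5364 0.1574 0.0082]
px [271. 278.] n 366 z 0.1435 mean [0.5769 0.2236 0.1426] mid [0.5774 0.2238] sz [0.0201 0.0202] circ [0.5781 0.2235 0.0115]
```

View pics/f.png

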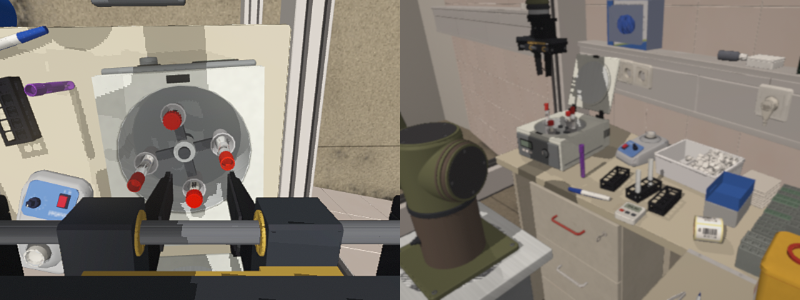

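All four caps sit at their seated heights: shorts at (172,120) and (194,198), talls at (137,182) and (227,160). The open tubes still stand at (638,180) and (651,165), and the gripper is clear.

```bash
python3 -c "
from station import env; print(env.finish_job())"
```

```text
the job is handed in; nothing more can be done
None
```

The job is handed in: the two tall and two short tubes are seated in opposite rotor cups, the open tubes were left standing in their rack, and the arm clock was at about 31 s; `finish_job` returned no verdict.

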